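# Sort tagged specimen holders and pin the good one in the test fixture

### The arm

A 6-joint arm with a two-finger parallel gripper is mounted at the origin on the work surface. World frame = base frame: x ahead of the robot, y to its left, z up, the work surface at z = 0. Lengths are in m, angles in rad, forces in N, time in s.
With the tool pointing down it reaches from about 0.35 to 0.775 m from the base axis. Payload 7.3 kg.
Tool frame: the origin (TCP) lies at the very end of the fingers, on their centre line; the grasp point (between the pads) lies 19 mm behind it (robot.hold_point_z is the distance from the TCP to the grasp point, in m); z points along the fingers, y is the direction in which the jaws open and shut (so a half turn about z gives the same grasp; the last joint's range is limited). The gripper opens to 92 mm and grips with 3 to 60 N. Pads are 19 mm wide; open, the fingers measure 130 mm over their backs; the gripper's body (75 mm by 190 mm) begins 47 mm behind the grasp point.
Start: joints at [-1.32, 0.342, 1.524, -0, 1.275, -0.146], TCP at [0.203, -0.484, 0.227] pointing down, gripper open.
Joint ranges: [-2.53, 2.53], [-0.77, 2.02], [0.04, 2.7], [-1, 4.14], [0.28, 2.66], [-3.11, 3.11]. Speed limits (rad/s): [2.57, 2.57, 3.14, 3.14, 3.14, 3.14].

### API

Orientations are given as [roll, pitch, yaw] about the fixed x, y, z axes, in that order (R = Rz(yaw) Ry(pitch) Rx(roll)).
In Python, from cell import monitor, viewer, robot gives the robot as it stands.
- The arm moves only by the tool move_arm, never from a script. Its argument "deltas" is a list of rows, each an object of numbers: "x", "y", "z": the shift along the tool's x, y, z in m; "wx", "wy", "wz": the turn, a rotation vector about the tool's x, y, z in degrees; "hand": the opening, from 0 (shut) to 1 (fully open). In form: [{"x": .., "y": .., "z": .., "wx": .., "wy": .., "wz": .., "hand": ..}, ...]. A call has 1 to 8 rows; each row is the pose to reach, as a shift and turn from the pose commanded when the call began, along the tool's axes at that moment; what a row does not reach only later rows make up. A row lasts 1/8 s, in which the tool goes at most 62.5 mm and 10.7 degrees, less where a joint would pass 70% of its speed; a pose out of reach is approached as far as the arm can. A call with a gripper value outside its range is refused whole. The fingers move at their own pace and stop on an object; "grip_force" is the grip in N (left out, the last holds). Time passes only in rows, so rows that repeat a pose let the fingers close. It gives the time, the measured TCP pose, the force and the opening at its end, in the units of the state.
- monitor.observe(): the state, without advancing time (a new reading comes with each control period).
- viewer.read_camera(name): name is "scene" or "top" or "wrist"; returns the picture (384x512x3 uint8, red, green, blue); there is no depth.
- viewer.camera_params(name): a dict with "camera_matrix" (3x3 intrinsics, pixels), "R" (3x3) and "t" (3): a world point X has camera coordinates R X + t. Camera axes: x right, y down, z forward; pixel columns grow to the right and rows downward; lengths in m; the calibration is good to about 2 mm. The wrist camera is an equidistant fisheye: a pixel r from the principal point sees the ray r / f radians off the axis. A picture is of the moment at which its call begins: read the wrist's pose just before it. camera_params takes no time and is no camera call; for the wrist camera it gives the pose at the moment of the call.
- robot.hand_in(): hands the job in, once; it reports no verdict.
The state is a dict: "time": time; "qpos": joint angles; "qvel": joint speeds; "joint_efforts": joint torques, N m; "tool_pos": TCP position; "tool_rot": TCP orientation; "contact_force": force on the tool from outside, world axes, zero at the start; "torque": the same for the moment, N m; "opening": finger opening in m.
Only numpy, scipy, OpenCV 4.12 (cv2) and the standard library are available. Lean on these libraries where they do the work, as an engineer would, in place of code of your own. Each camera call takes 0.05 s, during which the arm holds its last target. There are 200 camera calls.

### The job

Sort the two specimen holders by their tags: seat the green-tagged one flat in the pocket of the green-rimmed test fixture with its eye over the socket hole, and lay the red-tagged one flat inside the red reject tray. Take the brass-headed locking pin from the blue rack and lock the green holder by pushing the pin fully home through the holder's eye into the socket. Leave the other things on the bench where they are.

Things in the scene. Friction and masses are not known exactly. Their poses are not given: they have to be found in the camera images.
- green_holder: specimen holder, loose, 0.15 kg: flat aluminium plate 76 (x) x 40 (y) x 8 mm with a grey block 26 (x) x 22 (y) x 26 mm on it (top 34 mm above the plate's underside) centred at x -12, y 0 mm, its top covered by a green tag. A 12 mm eye goes through the plate at x +26, y 0. Origin: centre of the plate's underside; x to the eye end, z up. Grip the block across y
- red_holder: specimen holder, loose, 0.15 kg: flat aluminium plate 76 (x) x 40 (y) x 8 mm with a grey block 26 (x) x 22 (y) x 26 mm on it (top 34 mm above the plate's underside) centred at x -12, y 0 mm, its top covered by a red tag. A 12 mm eye goes through the plate at x +26, y 0. Origin: centre of the plate's underside; x to the eye end, z up. Grip the block across y
- green_holder_eye (a point): centre of the green holder's eye, on the plate's top face (x +26, z +8 mm of the holder)
- fixture: fixed aluminium block 110 (x) x 74 (y) x 26 mm; on it a green rim 7 mm high frames a pocket 81 (x) x 45 (y) mm, floor 26 mm, rim top 33 mm above the bench. An 18 mm socket hole at x +26, y 0 goes down through the floor to the bench. Origin: centre of the underside; x along the pocket to the socket end, z up. Holder x along fixture x puts the eye over the socket
- fixture_socket (a point): centre of the socket hole's mouth, at the level of the pocket's floor
- tray: fixed red reject tray, an open box 104 (x) x 66 (y) x 12 mm outside, walls and floor 5 mm thick, so inside 94 x 56 mm and 7 mm deep; takes the red holder lengthwise, either way round. Origin: centre of the underside, x along its length, z up
- rack: fixed blue block 54 (x) x 42 (y) x 36 mm with a vertical 13 mm hole through its centre, in which the pin stands at the start. Origin: centre of the underside
- pin: loose locking pin, 60 mm long, 0.05 kg, upright: steel shank 10 mm thick, round-nosed, 30 mm from tip to the underside of a brass flange 20 mm wide, 3 mm thick; above it a brass grip 14 mm in diameter, 27 mm tall. At the start the flange rests on the rack (tip 6 mm above the bench); fully home it rests on the holder's plate. Origin: the tip; z up to the grip
- jar: closed amber jar with white cap, 48 mm in diameter, 95 mm tall, that merely stands on the bench (a bystander). Origin: centre of its underside
- weight: brass calibration weight, 40 mm in diameter, 52 mm tall, that merely stands on the bench (a bystander). Origin: centre of its underside
- gauge: steel ring gauge, 56 mm outside, 36 mm inside, 20 mm tall, that merely stands on the bench (a bystander). Origin: centre of its underside
- driver: screwdriver 160 mm long, about 30 mm thick at its handle, lying, that merely stands on the bench (a bystander). Origin: centre of its underside
- dish: white dish 84 mm in diameter, 22 mm tall, that merely stands on the bench (a bystander). Origin: centre of its underside
- scope_nose (a point): lower end of the barrel of the fixed camera microscope that stands at the back of the bench, 110 mm above it: the black barrel, 36 mm in diameter, goes up from here to 240 mm height; its column, 24 mm in diameter and 243 mm tall, stands 80 mm farther off in world x, on a foot 130 (x) x 160 (y) x 18 mm centred 50 mm farther off
Things that resemble listed ones, but are neither listed nor needed, are in the scene too. Leave any brown or turquoise look-alike of the green_holder alone.

How it is judged:
At the end, for the whole second after the job is handed in: Green holder flat on the pocket floor (3 mm, 0.06 rad), eye within 6 mm of the socket axis; pin upright (0.1 rad) in the eye (5 mm), tip at least 19 mm below the plate (home: 22); red holder flat on the tray floor (3 mm, 0.06 rad), within 20 mm of its centre in x and y; all at rest (z of green_holder in the frame of fixture between 0.023 and 0.029 m and angle between each of green_holder, red_holder's own z axis and vertical below 0.06 rad and horizontal distance between green_holder_eye and fixture_socket below 0.006 m and horizontal distance between pin and green_holder_eye below 0.005 m and angle between pin's own z axis and vertical below 0.1 rad and z of pin in the frame of green_holder below -0.019 m and z of red_holder in the frame of tray between 0.002 and 0.008 m and x of red_holder in the frame of tray between -0.02 and 0.02 m and y of red_holder in the frame of tray between -0.02 and 0.02 m and linear speed of each of green_holder, red_holder, pin below 0.02 m/s); the robot touches nothing.
It fails at once if the amber jar is moved more than 25 mm (distance of jar from where it was at the start of the episode above 0.025 m).
It fails at once if the brass weight is moved more than 25 mm (distance of weight from where it was at the start of the episode above 0.025 m).
It fails at once if the ring gauge is moved more than 25 mm (distance of gauge from where it was at the start of the episode above 0.025 m).
It fails at once if the screwdriver is moved more than 25 mm (distance of driver from where it was at the start of the episode above 0.025 m).
It fails at once if the white dish is moved more than 25 mm (distance of dish from where it was at the start of the episode above 0.025 m).
It also fails if it takes over 72 s, if anything falls off the work surface, if the arm or the gripper's body presses on something with over 40 N, if the wrist force passes 120 N, or if a joint passes its speed limit or range.

## Working session

There is one attempt and no reset: what is moved stays moved. The work goes in short steps, Python scripts to look and compute and a tool call to move; the robot and the scene stay as the last step left them, time stands still between calls to the robot, and variables do not carry over. Pictures are saved under pics/ and viewed, about 8 in all and at most 12, crops included, and the job is handed in when it is done.

Besides the shell and the picture viewer there is one more tool, called after "Request:" as name([rows], argument=value, ...), one row to a line, values as JSON. move_arm: Moves the arm, as the interface text tells. Its arguments: {"type":"object","properties":{"deltas":{"type":"array","items":{"type":"object","properties":{"x":{"type":"number"},"y":{"type":"number"},"z":{"type":"number"},"wx":{"type":"number"},"wy":{"type":"number"},"wz":{"type":"number"},"hand":{"type":"number"}}}},"grip_force":{"type":"number"}},"required":["deltas"]}

```bash
ls; mkdir -p pics; cat > h.py <<'E'
import numpy as np, cv2
from cell import monitor, viewer, robot
def snap(n,fn):
    p=viewer.camera_params(n); im=viewer.read_camera(n)[:,:,::-1].copy(); cv2.imwrite('pics/'+fn,im); return im,p
def cast(p,uv,z,fish=False):
    K=np.array(p['camera_matrix']);R=np.array(p['R']);t=np.array(p['t'])
    a=(uv[0]-K[0,2])/K[0,0]; b=(uv[1]-K[1,2])/K[1,1]
    if fish:
        r=np.hypot(a,b); s=np.sin(r)/r if r>1e-9 else 1; d=np.array([a*s,b*s,np.cos(r)])
    else: d=np.array([a,b,1.])
    d=R.T@d; c=-R.T@t
    return c+d*(z-c[2])/d[2]
E
python3 - <<'E'
from h import *
np.set_printoptions(precision=3,suppress=True)
a,p=snap('top','top0.png'); b,q=snap('scene','scene0.png')
for n in('top','scene','wrist'):
    p=viewer.camera_params(n);print(n,p['camera_matrix'],-np.array(p['R']).T@p['t'])
    print(p['R'])
s=monitor.observe();print(s)
cv2.imwrite('pics/top0b.png',cv2.resize(a,(800,600),interpolation=cv2.INTER_CUBIC))
E
```

```text
pics
top [[488.52   0.   259.97]
 [  0.   488.52 196.9 ]
 [  0.     0.     1.  ]] [ 0.235 -0.029  1.729]
[[ 0.021 -1.    -0.008]
 [-0.981 -0.02  -0.193]
 [ 0.193  0.012 -0.981]]
scene [[429.514   0.    261.832]
 [  0.    429.514 186.271]
 [  0.      0.      1.   ]] [ 1.213 -0.036  1.014]
[[-0.007  1.     0.018]
 [ 0.809  0.016 -0.588]
 [-0.588  0.011 -0.809]]
wrist [[297.319   0.    257.58 ]
 [  0.    297.319 190.655]
 [  0.      0.      1.   ]] [ 0.28  -0.451  0.384]
[[ 0.386 -0.922 -0.002]
 [-0.877 -0.368  0.307]
 [-0.284 -0.117 -0.952]]
{'time': 0.1, 'qpos': array([-1.32 ,  0.343,  1.525,  0.   ,  1.275, -0.146]), 'qvel': array([ 0.001, -0.003, -0.004, -0.   ,  0.002,  0.001]), 'joint_efforts': array([  0.001, -43.2  , -24.469,   0.072,   0.053,  -0.   ]), 'tool_pos': array([ 0.203, -0.484,  0.226]), 'tool_rot': array([-3.14 , -0.   ,  0.397]), 'contact_force': array([ 0.425, -0.315,  0.138]), 'torque': array([-0.022,  0.006,  0.016]), 'opening': 0.09150603642345556}
```

View pics/top0b.png

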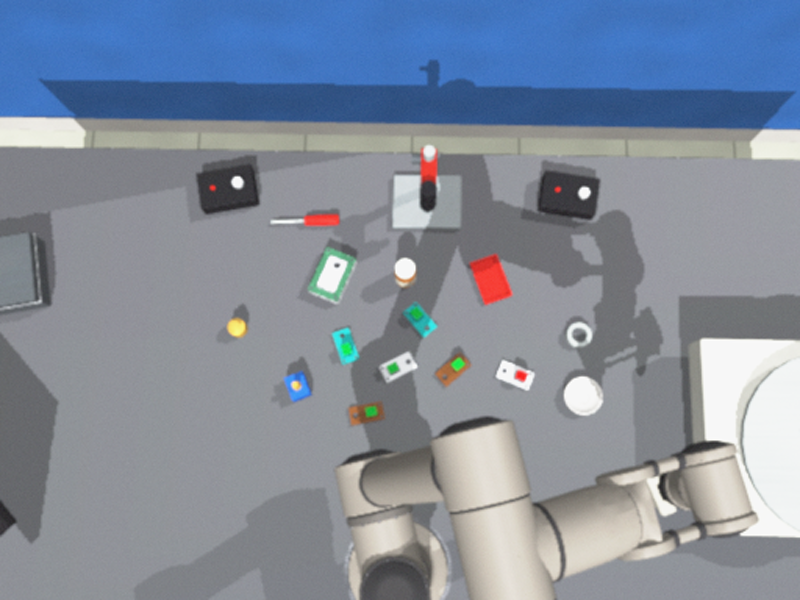

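View pics/scene0.png

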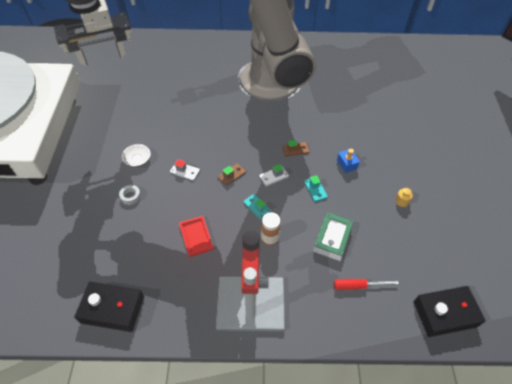

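Top view (800x600): green-tag candidates are aluminium (397,367), turquoise (345,345) and (420,318), and brown (452,367) and (370,412). The description fits only the aluminium one. Red holder (515,375), tray (490,279), fixture (332,274), rack with pin (297,386); the brass weight is at (236,327).

```bash
cat > m.py <<'E'
from h import *
np.set_printoptions(precision=3,suppress=True)
for n,mn in(('top',6),('scene',6)):
    im=cv2.imread(f'pics/{n}0.png');p=viewer.camera_params(n);h=cv2.cvtColor(im,cv2.COLOR_BGR2HSV)
    for c,lo,hi,z in(('green',(50,120,60),(75,255,255),.034),('red',(0,170,90),(6,255,255),.012),('blue',(105,150,80),(120,255,255),.036),('yel',(12,120,120),(28,255,255),.06),('white',(0,0,190),(180,40,255),.008)):
        m=cv2.inRange(h,lo,hi)
        for k in cv2.findContours(m,cv2.RETR_EXTERNAL,cv2.CHAIN_APPROX_NONE)[0]:
            if len(k)<mn: continue
            (u,v),wh,a=cv2.minAreaRect(k); X=cast(p,(u,v),z)
            if not(0.1<X[0]<.8 and -.5<X[1]<.5 ) : continue
            box=cv2.boxPoints(((u,v),wh,a)); w=[cast(p,b,z)[:2] for b in box]
            e=[w[1]-w[0],w[2]-w[1]]; L=max(e,key=np.linalg.norm)
            print(n,c,np.round((u,v),1),X[:2],'size',np.round([np.linalg.norm(q)*1000 for q in e]),'yaw',round(np.degrees(np.arctan2(L[1],L[0]))))
a=cv2.imread('pics/top0.png')[190:280,160:380];b=cv2.imread('pics/scene0.png')[130:220,160:380]
cv2.imwrite('pics/crop0.png',np.vstack([cv2.resize(x,None,fx=3.3,fy=3.3,interpolation=cv2.INTER_CUBIC) for x in(a,b)]))
E
python3 m.py
```

```text
top green [237. 263.] [0.335 0.065] size [21. 21.] yaw -89
top green [251.2 235.2] [0.432 0.019] size [19. 16.] yaw -55
top green [292.5 232.5] [ 0.445 -0.125] size [25. 20.] yaw -44
top green [221.5 223. ] [0.473 0.124] size [18. 21.] yaw -178
top green [266. 200.] [ 0.558 -0.03 ] size [15. 20.] yaw -134
top red [333.5 240. ] [ 0.424 -0.27 ] size [18. 14.] yaw -89
top red [313.7 178.4] [ 0.645 -0.201] size [ 65. 102.] yaw -160
top red [205.5 140.5] [0.78  0.196] size [77. 19.] yaw -89
top blue [190.1 247. ] [0.387 0.23 ] size [44. 57.] yaw -157
top yel [227.5 268. ] [0.316 0.096] size [17. 13.] yaw -89
top yel [242.6 262.2] [0.337 0.045] size [ 6. 15.] yaw -152
top yel [228.5 262. ] [0.337 0.093] size [31. 13.] yaw -89
top yel [189.5 246.5] [0.386 0.228] size [10. 10.] yaw -133
top yel [288.6 236.8] [ 0.427 -0.11 ] size [62. 36.] yaw -48
top yel [296.7 229.8] [ 0.451 -0.138] size [ 3. 17.] yaw -146
top yel [151.8 209.3] [0.513 0.366] size [36. 41.] yaw -133
top yel [259.6 178.7] [ 0.629 -0.007] size [32.  9.] yaw -82
top white [394.  332.5] [ 0.114 -0.474] size [268. 183.] yaw -77
t
[... 1547 characters left out ...]
w 156
scene white [371. 283.] [0.775 0.252] size [ 0. 10.] yaw -89
scene white [388.  282.5] [0.774 0.295] size [45.  3.] yaw 91
scene white [268.3 289.4] [ 0.796 -0.005] size [81. 48.] yaw 117
scene white [249.5 273. ] [ 0.753 -0.052] size [28. 27.] yaw 91
scene white [334.  234.1] [0.637 0.172] size [79. 49.] yaw 158
scene white [271. 220.] [0.596 0.003] size [44. 45.] yaw -1
scene white [129.3 193.5] [ 0.515 -0.4  ] size [53. 45.] yaw 111
scene white [265.5 174.9] [ 0.44  -0.013] size [34. 15.] yaw 105
scene white [173. 169.] [ 0.424 -0.287] size [18. 23.] yaw 7
scene white [190.7 171.9] [ 0.434 -0.234] size [47. 40.] yaw 167
scene white [137.3 154.1] [ 0.369 -0.403] size [75. 84.] yaw 21
```

View pics/crop0.png

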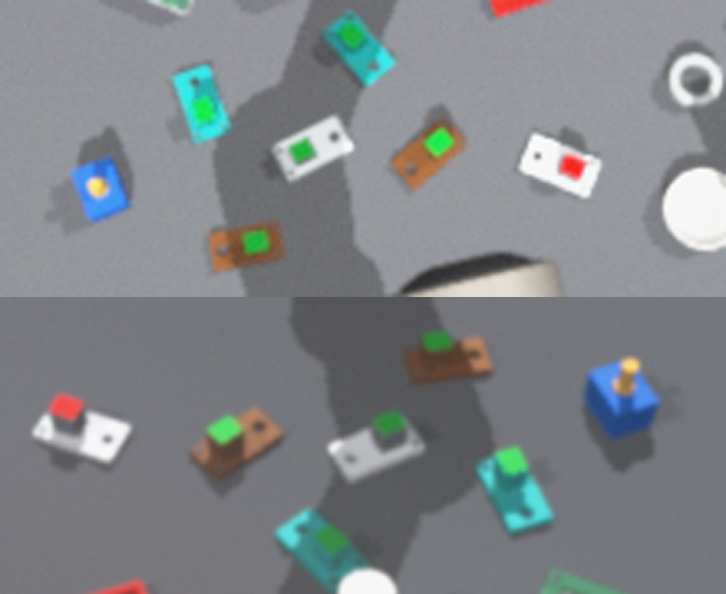

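Request:
move_arm([
  {"x": 0.05, "y": -0.02, "wz": -9, "hand": 0.6},
  {"x": 0.1, "y": -0.04, "z": 0.005, "wz": -18, "hand": 0.6},
  {"x": 0.15, "y": -0.06, "z": 0.01, "wz": -27, "hand": 0.6},
  {"x": 0.2, "y": -0.08, "z": 0.015, "wz": -36, "hand": 0.6},
  {"x": 0.25, "y": -0.1, "z": 0.02, "wz": -45, "hand": 0.6},
  {"x": 0.285, "y": -0.116, "z": 0.026, "wz": -45.3, "hand": 0.6},
  {"x": 0.285, "y": -0.116, "z": 0.026, "wz": -45.3, "hand": 0.6},
  {"x": 0.285, "y": -0.116, "z": 0.026, "wz": -45.3, "hand": 0.6},
])

```text
schema error: expected keys x, y, z, wx, wy, wz, hand
```

```bash
cat >> h.py <<'E'
np.set_printoptions(precision=3,suppress=True)
COL={'green':((50,110,50),(75,255,255)),'red':((0,150,70),(6,255,255)),'blue':((100,130,60),(125,255,255)),'yel':((12,100,100),(30,255,255)),'white':((0,0,150),(180,45,255))}
def blobs(im,p,c,z,mn=60,rect=True):
    h=cv2.cvtColor(im,cv2.COLOR_BGR2HSV); m=cv2.inRange(h,*COL[c])
    for k in cv2.findContours(m,cv2.RETR_EXTERNAL,cv2.CHAIN_APPROX_NONE)[0]:
        if cv2.contourArea(k)<mn: continue
        W=np.array([cast(p,q[0],z,True)[:2] for q in k])*1000
        (c0,wh,a)=cv2.minAreaRect(W.astype(np.float32)); b=cv2.boxPoints((c0,wh,a)); e=[b[1]-b[0],b[2]-b[1]];L=max(e,key=np.linalg.norm)
        M=cv2.moments(k)
        print(c,'px',np.round([M['m10']/M['m00'],M['m01']/M['m00']]),'ctr mm',np.round(c0,1),'size',np.round(wh),'yaw',round(np.degrees(np.arctan2(L[1],L[0]))%180,1))
def go(x,y,z,yaw):
    s=monitor.observe(); r=s['tool_rot']; t=r[2]; d=np.array([x,y,z])-s['tool_pos']
    print('at',s['tool_pos'],'rot',np.round(np.degrees(r),1),'t',round(s['time'],2),'open',round(s['opening'],4))
    print('x %.3f y %.3f z %.3f wz %.1f'%(d[0]*np.cos(t)+d[1]*np.sin(t), d[0]*np.sin(t)-d[1]*np.cos(t), -d[2], -((yaw-np.degrees(t)+90)%360-90 if abs(yaw-np.degrees(t))>180 else yaw-np.degrees(t))))
E
python3 - <<'E'
from h import *
im,p=snap('wrist','w1.png')
blobs(im,p,'red',.034); blobs(im,p,'white',.008)
go(.421,-.267,.012,68)
E
```

```text
white px [351. 310.] ctr mm [  30.9 -724.8] size [41. 26.] yaw 49.9
white px [497. 219.] ctr mm [ 271.2 -912.4] size [199. 110.] yaw 44.8
white px [465. 140.] ctr mm [ 372.2 -784.2] size [144. 455.] yaw 179.9
white px [252.  18.] ctr mm [ 371.3 -407.4] size [55. 85.] yaw 112.4
at [ 0.203 -0.484  0.226] rot [-179.9   -0.    22.7] t 0.15 open 0.0919
x 0.285 y -0.116 z 0.214 wz -45.3
```

View pics/w1.png

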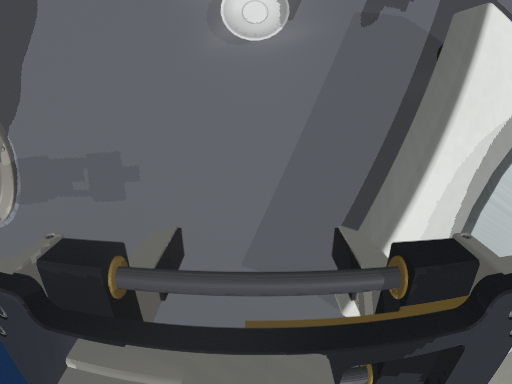

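Request:
move_arm([
  {"x": 0.05, "y": -0.02, "z": 0, "wx": 0, "wy": 0, "wz": -9, "hand": 0.6},
  {"x": 0.1, "y": -0.04, "z": 0.005, "wx": 0, "wy": 0, "wz": -18, "hand": 0.6},
  {"x": 0.15, "y": -0.06, "z": 0.01, "wx": 0, "wy": 0, "wz": -27, "hand": 0.6},
  {"x": 0.2, "y": -0.08, "z": 0.015, "wx": 0, "wy": 0, "wz": -36, "hand": 0.6},
  {"x": 0.25, "y": -0.1, "z": 0.02, "wx": 0, "wy": 0, "wz": -45, "hand": 0.6},
  {"x": 0.285, "y": -0.116, "z": 0.026, "wx": 0, "wy": 0, "wz": -45.3, "hand": 0.6},
  {"x": 0.285, "y": -0.116, "z": 0.026, "wx": 0, "wy": 0, "wz": -45.3, "hand": 0.6},
  {"x": 0.285, "y": -0.116, "z": 0.026, "wx": 0, "wy": 0, "wz": -45.3, "hand": 0.6},
])

```text
time: 1.15
tool_pos: [0.4206, -0.2674, 0.2006]
tool_rot: [-3.141, 0.0, 1.188]
contact_force: [-0.0, 0.2, 0.1]
opening: 0.055
```

```bash
python3 - <<'E'
from h import *
im,p=snap('wrist','w2.png')
blobs(im,p,'red',.034); blobs(im,p,'white',.008)
go(.421,-.267,.012,68)
E
```

```text
red px [404.  57.] ctr mm [ 633.3 -198.9] size [101.  63.] yaw 20.7
white px [118. 373.] ctr mm [ -13.  -559.2] size [ 35. 283.] yaw 158.1
white px [426. 370.] ctr mm [ 593.7 -805.6] size [119.  28.] yaw 84.6
white px [269. 260.] ctr mm [ 387.3 -391.4] size [41. 87.] yaw 157.6
white px [363. 228.] ctr mm [ 521.8 -398.4] size [43. 62.] yaw 158.0
white px [  2. 150.] ctr mm [ 56.  -83.1] size [50. 16.] yaw 53.5
white px [259. 157.] ctr mm [ 426.5 -259.8] size [89. 46.] yaw 70.5
white px [268. 114.] ctr mm [ 447.3 -214.7] size [52. 77.] yaw 150.3
at [ 0.42  -0.268  0.201] rot [-180.    0.   68.] t 1.2 open 0.055
x 0.001 y 0.000 z 0.189 wz -0.0
```

```bash
python3 - <<'E'
from h import *
im=cv2.imread('pics/w2.png');cv2.imwrite('pics/w2c.png',cv2.resize(im[60:260,130:400],None,fx=2.9,fy=2.9))
h=cv2.cvtColor(im,cv2.COLOR_BGR2HSV);print(h[150:180:4,259])
E
```

```text
[[103  10 241]
 [107  12 188]
 [116  15 116]
 [179 160 237]
 [179 160 237]
 [179 162 237]
 [179 162 237]
 [  0 165 237]]
```

View pics/w2c.png

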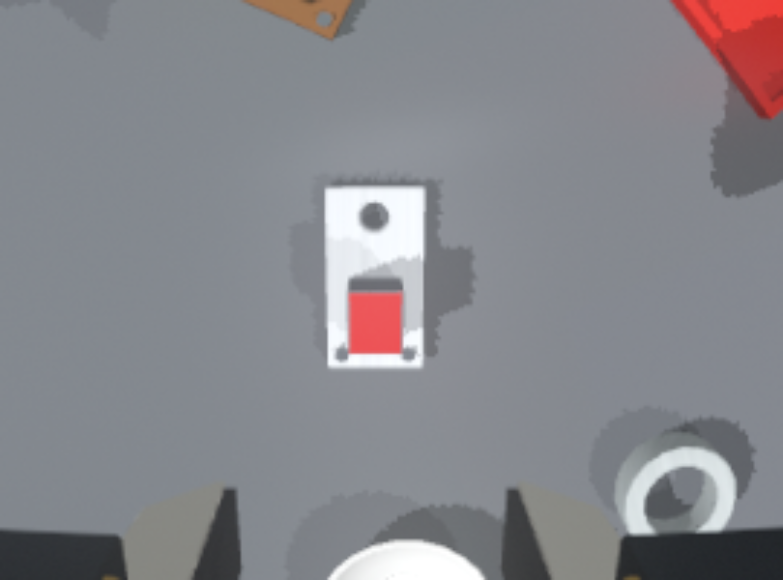

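The crop shows an aluminium holder, red tag at crop (376,322), eye up at (374,216), aligned with the jaws.

```bash
python3 - <<'E'
from h import *
p=viewer.camera_params('wrist')
c=lambda u,v:(130+(u+.5)/2.9-.5,60+(v+.5)/2.9-.5)
print(cast(p,c(375.5,322.5),.034,True), 'corners',[cast(p,c(*q),.008,True)[:2] for q in((325,186),(424,187),(423,367),(329,367))],'eye',cast(p,c(374,216),.008,True))
X=cast(p,c(375.5,322.5),.034,True); go(X[0],X[1],.012,68)
E
```

```text
[ 0.422 -0.266  0.034] corners [array([ 0.422, -0.211]), array([ 0.459, -0.227]), array([ 0.431, -0.298]), array([ 0.394, -0.283])] eye [ 0.436 -0.23   0.008]
at [ 0.42  -0.268  0.201] rot [-180.    0.   68.] t 1.2 open 0.055
x 0.002 y 0.001 z 0.189 wz -0.0
```

Request:
move_arm([
  {"x": 0.002, "y": 0.001, "z": 0.05, "wx": 0, "wy": 0, "wz": 0, "hand": 0.55},
  {"x": 0.002, "y": 0.001, "z": 0.1, "wx": 0, "wy": 0, "wz": 0, "hand": 0.55},
  {"x": 0.002, "y": 0.001, "z": 0.15, "wx": 0, "wy": 0, "wz": 0, "hand": 0.55},
  {"x": 0.002, "y": 0.001, "z": 0.189, "wx": 0, "wy": 0, "wz": 0, "hand": 0.55},
  {"x": 0.002, "y": 0.001, "z": 0.189, "wx": 0, "wy": 0, "wz": 0, "hand": 0.55},
  {"x": 0.002, "y": 0.001, "z": 0.189, "wx": 0, "wy": 0, "wz": 0, "hand": 0.1},
  {"x": 0.002, "y": 0.001, "z": 0.189, "wx": 0, "wy": 0, "wz": 0, "hand": 0.1},
  {"x": 0.002, "y": 0.001, "z": 0.189, "wx": 0, "wy": 0, "wz": 0, "hand": 0.1},
], grip_force=25)

```text
time: 2.2
tool_pos: [0.4232, -0.2662, 0.0131]
tool_rot: [3.139, 0.001, 1.187]
contact_force: [-0.6, -0.5, -0.3]
opening: 0.025
```

```bash
python3 - <<'E'
from h import *
s=monitor.observe();print(s['opening'],s['contact_force'])
# refine tray from top image at rim height .012
go(.633-.03,-.199-.01,.2,20.5)
E
```

```text
0.0249860429647206 [-0.581 -0.501 -0.26 ]
at [ 0.423 -0.266  0.013] rot [179.9   0.1  68. ] t 2.2 open 0.025
x 0.120 y 0.145 z -0.187 wz 47.5
```

Request:
move_arm([
  {"x": 0, "y": 0, "z": 0, "wx": 0, "wy": 0, "wz": 0, "hand": 0.1},
  {"x": 0, "y": 0, "z": 0, "wx": 0, "wy": 0, "wz": 0, "hand": 0.1},
  {"x": 0, "y": 0, "z": -0.04, "wx": 0, "wy": 0, "wz": 0, "hand": 0.1},
  {"x": 0.0, "y": 0.0, "z": -0.1, "wx": 0, "wy": 0, "wz": 9, "hand": 0.1},
  {"x": 0.03, "y": 0.04, "z": -0.14, "wx": 0, "wy": 0, "wz": 18, "hand": 0.1},
  {"x": 0.06, "y": 0.08, "z": -0.16, "wx": 0, "wy": 0, "wz": 27, "hand": 0.1},
  {"x": 0.09, "y": 0.12, "z": -0.18, "wx": 0, "wy": 0, "wz": 36, "hand": 0.1},
  {"x": 0.12, "y": 0.145, "z": -0.187, "wx": 0, "wy": 0, "wz": 46, "hand": 0.1},
])

```text
time: 3.2
tool_pos: [0.6041, -0.2081, 0.2003]
tool_rot: [3.139, -0.002, 0.379]
contact_force: [0.4, -1.1, -1.4]
opening: 0.0219
```

Request:
move_arm([
  {"x": 0, "y": 0, "z": 0, "wx": 0, "wy": 0, "wz": 1.5, "hand": 0.1},
  {"x": 0, "y": 0, "z": 0, "wx": 0, "wy": 0, "wz": 1.5, "hand": 0.1},
])

```text
time: 3.45
tool_pos: [0.6012, -0.2084, 0.1981]
tool_rot: [-3.141, 0.001, 0.36]
contact_force: [-0.2, 0.8, -0.6]
opening: 0.0218
```

```bash
python3 - <<'E'
from h import *
im,p=snap('wrist','w3.png')
COL['red']=((0,120,40),(8,255,255));blobs(im,p,'red',.012)
go(.637,-.204,.02,20.5)
cv2.imwrite('pics/w3c.png',cv2.resize(im[20:270,100:420],None,fx=2.3,fy=2.3))
E
```

```text
red px [258. 256.] ctr mm [ 487.4 -250.6] size [46. 50.] yaw 110.7
red px [265. 119.] ctr mm [ 657.8 -196.2] size [84. 66.] yaw 20.0
at [ 0.601 -0.209  0.198] rot [-180.     0.1   20.6] t 3.5 open 0.0218
x 0.035 y 0.008 z 0.178 wz 0.1
```

View pics/w3c.png

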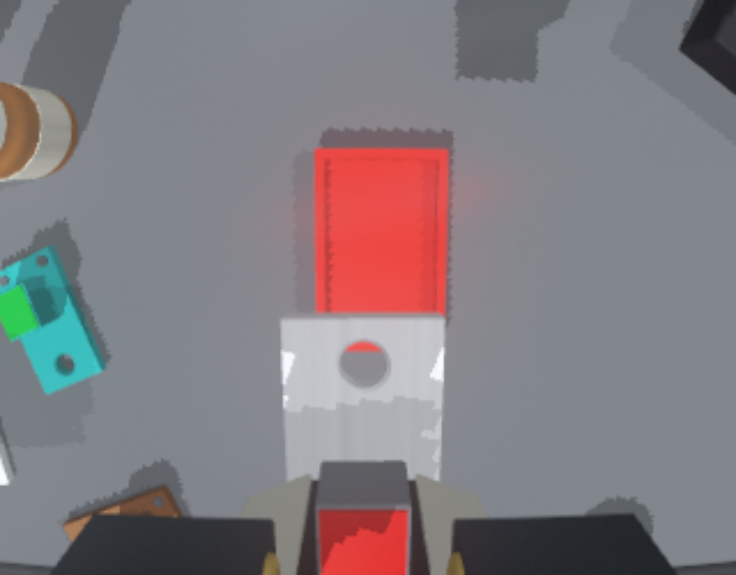

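Tray seen with the far edge at crop y≈150 and x 315–447. Its centre works out at (0.648,-0.200), which matches the top view. The red holder is held straight.

Request:
move_arm([
  {"x": 0.035, "y": 0.008, "z": 0.05, "wx": 0, "wy": 0, "wz": 0, "hand": 0.1},
  {"x": 0.035, "y": 0.008, "z": 0.1, "wx": 0, "wy": 0, "wz": 0, "hand": 0.1},
  {"x": 0.035, "y": 0.008, "z": 0.15, "wx": 0, "wy": 0, "wz": 0, "hand": 0.1},
  {"x": 0.035, "y": 0.008, "z": 0.17, "wx": 0, "wy": 0, "wz": 0, "hand": 0.1},
  {"x": 0.035, "y": 0.008, "z": 0.179, "wx": 0, "wy": 0, "wz": 0, "hand": 0.1},
  {"x": 0.035, "y": 0.008, "z": 0.179, "wx": 0, "wy": 0, "wz": 0, "hand": 0.1},
  {"x": 0.035, "y": 0.008, "z": 0.179, "wx": 0, "wy": 0, "wz": 0, "hand": 0.45},
  {"x": 0.035, "y": 0.008, "z": 0.179, "wx": 0, "wy": 0, "wz": 0, "hand": 0.45},
])

```text
time: 4.5
tool_pos: [0.6382, -0.2042, 0.0211]
tool_rot: [3.14, -0.002, 0.358]
contact_force: [0.5, -0.4, 1.1]
opening: 0.0373
```

```bash
python3 - <<'E'
from h import *
go(.432,.020,.2,116)
E
```

```text
at [ 0.638 -0.204  0.021] rot [179.9  -0.1  20.5] t 4.5 open 0.0373
x -0.114 y -0.282 z -0.179 wz -95.5
```

Request:
move_arm([
  {"x": 0, "y": 0, "z": -0.02, "wx": 0, "wy": 0, "wz": 0, "hand": 0.5},
  {"x": 0, "y": 0, "z": -0.07, "wx": 0, "wy": 0, "wz": 0, "hand": 0.55},
  {"x": -0.02, "y": -0.03, "z": -0.12, "wx": 0, "wy": 0, "wz": -10, "hand": 0.55},
  {"x": -0.04, "y": -0.08, "z": -0.16, "wx": 0, "wy": 0, "wz": -20, "hand": 0.55},
  {"x": -0.06, "y": -0.13, "z": -0.18, "wx": 0, "wy": 0, "wz": -30, "hand": 0.55},
  {"x": -0.08, "y": -0.18, "z": -0.18, "wx": 0, "wy": 0, "wz": -40, "hand": 0.55},
  {"x": -0.1, "y": -0.23, "z": -0.18, "wx": 0, "wy": 0, "wz": -50, "hand": 0.55},
  {"x": -0.114, "y": -0.282, "z": -0.18, "wx": 0, "wy": 0, "wz": -60, "hand": 0.55},
])

```text
time: 5.5
tool_pos: [0.4308, 0.0214, 0.2015]
tool_rot: [3.138, -0.0, 1.411]
contact_force: [0.9, 0.2, -0.3]
opening: 0.0508
```

Request:
move_arm([
  {"x": 0, "y": 0, "z": 0, "wx": 0, "wy": 0, "wz": -10, "hand": 0.55},
  {"x": 0, "y": 0, "z": 0, "wx": 0, "wy": 0, "wz": -20, "hand": 0.55},
  {"x": 0, "y": 0, "z": 0, "wx": 0, "wy": 0, "wz": -30, "hand": 0.55},
  {"x": 0, "y": 0, "z": 0, "wx": 0, "wy": 0, "wz": -35.5, "hand": 0.55},
  {"x": 0, "y": 0, "z": 0, "wx": 0, "wy": 0, "wz": -35.5, "hand": 0.55},
  {"x": 0, "y": 0, "z": 0, "wx": 0, "wy": 0, "wz": -35.5, "hand": 0.55},
])

```text
time: 6.25
tool_pos: [0.4321, 0.0203, 0.2005]
tool_rot: [3.14, 0.001, 2.023]
contact_force: [-0.0, -1.2, 0.0]
opening: 0.0507
```

```bash
python3 - <<'E'
from h import *
im,p=snap('wrist','w4.png')
a,_=snap('top','top4.png')
blobs(im,p,'green',.034); blobs(im,p,'white',.008)
go(.432,.020,.013,116)
c=cv2.resize(im[60:260,130:400],None,fx=2.4,fy=2.4); d=cv2.resize(a[150:210,270:360],None,fx=4,fy=4)
o=np.zeros((600,800,3),np.uint8); o[:c.shape[0],:c.shape[1]]=c; o[-d.shape[0]:,-d.shape[1]:]=d
cv2.imwrite('pics/w4c.png',o)
E
```

```text
green px [260. 173.] ctr mm [433.7  21.3] size [19. 23.] yaw 116.5
green px [334. 106.] ctr mm [473.9 126.9] size [24. 20.] yaw 19.8
green px [198. 100.] ctr mm [336.7  66.4] size [20. 24.] yaw 102.4
white px [ 12. 377.] ctr mm [  35.8 -883.2] size [268.  73.] yaw 67.3
white px [154. 366.] ctr mm [ 377.6 -441.4] size [585. 160.] yaw 41.4
white px [430. 296.] ctr mm [791.4 -49.8] size [17. 56.] yaw 117.2
white px [260. 285.] ctr mm [ 513.9 -131.3] size [234.   9.] yaw 25.7
white px [ 24. 254.] ctr mm [ 118.5 -288.1] size [223.  36.] yaw 56.2
white px [429. 162.] ctr mm [638.3 128.9] size [ 18. 121.] yaw 156.8
white px [ 12. 135.] ctr mm [ 70.9 -87.9] size [73. 13.] yaw 32.4
white px [453. 146.] ctr mm [662.3 170.5] size [46. 83.] yaw 158.1
white px [271. 181.] ctr mm [461.4   2.9] size [215. 216.] yaw 106.8
white px [443.  99.] ctr mm [611.7 216.3] size [26. 11.] yaw 33.0
white px [26. 56.] ctr mm [49.6 27.8] size [130. 217.] yaw 115.6
at [0.432 0.02  0.2  ] rot [180.   0. 116.] t 6.35 open 0.0503
x -0.000 y -0.000 z 0.187 wz -0.0
```

View pics/w4c.png

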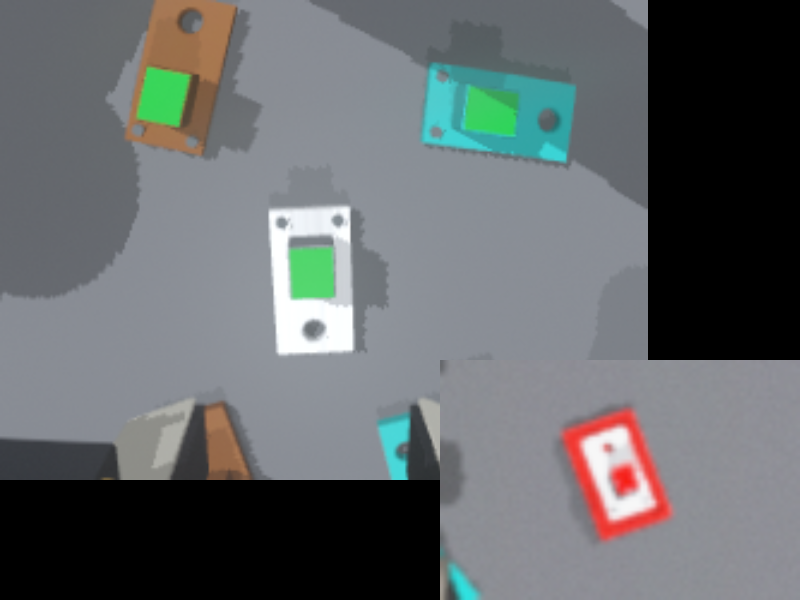

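Green holder: aluminium with a green tag at crop (312,272), confirmed next to the brown and turquoise look-alikes. The inset shows the red holder lying inside the tray.

Request:
move_arm([
  {"x": 0, "y": 0.002, "z": 0.05, "wx": 0, "wy": 0, "wz": -2, "hand": 0.55},
  {"x": 0, "y": 0.002, "z": 0.1, "wx": 0, "wy": 0, "wz": -2, "hand": 0.55},
  {"x": 0, "y": 0.002, "z": 0.15, "wx": 0, "wy": 0, "wz": -2, "hand": 0.55},
  {"x": 0, "y": 0.002, "z": 0.187, "wx": 0, "wy": 0, "wz": -2, "hand": 0.55},
  {"x": 0, "y": 0.002, "z": 0.187, "wx": 0, "wy": 0, "wz": -2, "hand": 0.55},
  {"x": 0, "y": 0.002, "z": 0.187, "wx": 0, "wy": 0, "wz": -2, "hand": 0.1},
  {"x": 0, "y": 0.002, "z": 0.187, "wx": 0, "wy": 0, "wz": -2, "hand": 0.1},
  {"x": 0, "y": 0.002, "z": 0.187, "wx": 0, "wy": 0, "wz": -2, "hand": 0.1},
], grip_force=25)

```text
time: 7.35
tool_pos: [0.4345, 0.0211, 0.0139]
tool_rot: [3.14, 0.002, 2.06]
contact_force: [0.1, 0.5, 0.5]
opening: 0.0251
```

Request:
move_arm([
  {"x": 0, "y": 0, "z": 0, "wx": 0, "wy": 0, "wz": 0, "hand": 0.1},
  {"x": 0, "y": 0, "z": 0, "wx": 0, "wy": 0, "wz": 0, "hand": 0.1},
  {"x": 0, "y": 0, "z": -0.02, "wx": 0, "wy": 0, "wz": 0, "hand": 0.1},
  {"x": 0, "y": 0, "z": -0.06, "wx": 0, "wy": 0, "wz": 0, "hand": 0.1},
  {"x": 0, "y": 0, "z": -0.12, "wx": 0, "wy": 0, "wz": 0, "hand": 0.1},
  {"x": 0, "y": 0, "z": -0.17, "wx": 0, "wy": 0, "wz": 0, "hand": 0.1},
  {"x": 0, "y": 0, "z": -0.187, "wx": 0, "wy": 0, "wz": 0, "hand": 0.1},
  {"x": 0, "y": 0, "z": -0.187, "wx": 0, "wy": 0, "wz": 0, "hand": 0.1},
])

```text
time: 8.35
tool_pos: [0.4341, 0.0212, 0.2009]
tool_rot: [3.139, 0.002, 2.06]
contact_force: [-1.4, -0.4, -2.2]
opening: 0.0222
```

```bash
python3 - <<'E'
from h import *
# fixture hover, offset back along tool +x so pocket seen: tool yaw 159
im=cv2.imread('pics/top0.png')
for n in('top','scene'):
    im=cv2.imread(f'pics/{n}0.png');p=viewer.camera_params(n);h=cv2.cvtColor(im,cv2.COLOR_BGR2HSV)
    m=cv2.inRange(h,(60,60,40),(85,255,180))
    for k in cv2.findContours(m,cv2.RETR_EXTERNAL,cv2.CHAIN_APPROX_NONE)[0]:
        if cv2.contourArea(k)<150: continue
        W=np.array([cast(p,q[0],.033)[:2]*1000 for q in k],np.float32);print(n,cv2.minAreaRect(W))
go(.65,.17,.2,159)
E
```

```text
scene ((647.29736328125, 167.07550048828125), (74.39130401611328, 110.82061004638672), 68.85118103027344)
at [0.434 0.021 0.201] rot [179.9   0.1 118. ] t 8.35 open 0.0222
x 0.030 y 0.261 z 0.001 wz -41.0
```

Request:
move_arm([
  {"x": 0, "y": 0.05, "z": 0, "wx": 0, "wy": 0, "wz": -8, "hand": 0.1},
  {"x": 0, "y": 0.1, "z": 0, "wx": 0, "wy": 0, "wz": -16, "hand": 0.1},
  {"x": 0, "y": 0.15, "z": 0, "wx": 0, "wy": 0, "wz": -24, "hand": 0.1},
  {"x": 0.002, "y": 0.2, "z": 0, "wx": 0, "wy": 0, "wz": -32, "hand": 0.1},
  {"x": 0.004, "y": 0.25, "z": 0, "wx": 0, "wy": 0, "wz": -40, "hand": 0.1},
  {"x": 0.004, "y": 0.278, "z": 0, "wx": 0, "wy": 0, "wz": -40.9, "hand": 0.1},
  {"x": 0.004, "y": 0.278, "z": 0, "wx": 0, "wy": 0, "wz": -40.9, "hand": 0.1},
  {"x": 0.004, "y": 0.278, "z": 0, "wx": 0, "wy": 0, "wz": -40.9, "hand": 0.1},
])

```text
time: 9.35
tool_pos: [0.6761, 0.155, 0.1979]
tool_rot: [-3.14, -0.003, 2.774]
contact_force: [-0.4, 0.2, -1.1]
opening: 0.0217
```

```bash
python3 - <<'E'
from h import *
im,p=snap('wrist','w5.png')
COL['green']=((55,60,30),(90,255,255));blobs(im,p,'green',.033)
go(.636,.171,.2,158.85)
cv2.imwrite('pics/w5c.png',cv2.resize(im[40:280,110:410],None,fx=2.5,fy=2.5))
E
```

```text
green px [258. 256.] ctr mm [774.5 116.8] size [49. 44.] yaw 69.0
green px [ 88. 136.] ctr mm [554.4 -20.9] size [72. 42.] yaw 40.9
green px [258. 145.] ctr mm [646.8 166.1] size [ 73. 109.] yaw 158.3
green px [10. 98.] ctr mm [ 443.9 -125.7] size [21. 25.] yaw 132.8
green px [181.  31.] ctr mm [493.9 135. ] size [72. 37.] yaw 20.5
at [0.676 0.155 0.199] rot [-179.9   -0.1  158.9] t 9.4 open 0.0217
x 0.043 y 0.001 z -0.001 wz 0.1
```

View pics/w5c.png

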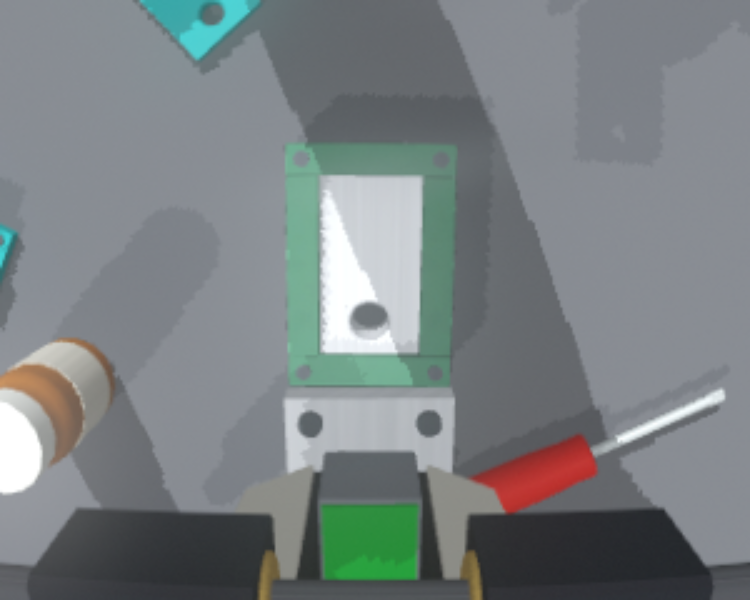

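```bash
python3 - <<'E'
from h import *
p=viewer.camera_params('wrist');s=monitor.observe();tp=s['tool_pos'];t=s['tool_rot'][2]
c=lambda u,v:(110+(u+.5)/2.5-.5,40+(v+.5)/2.5-.5)
def rel(u,v,dz):
    X=cast(p,c(u,v),tp[2]+dz,True);d=X-tp;return np.round(1000*np.array([d[0]*np.cos(t)+d[1]*np.sin(t),d[0]*np.sin(t)-d[1]*np.cos(t)]),1)
zu=-.0135
print('tail top',rel(285,398,zu+.008),rel(455,398,zu+.008),'bot',rel(285,388,zu),rel(452,388,zu))
print('block edge',rel(322,503,zu+.034),rel(418,503,zu+.034))
print('sock',cast(p,c(369,317),.026,True), 'pocket',[np.round(cast(p,c(*q),.033,True)[:2],4) for q in((319,175),(422,175),(420,354),(318,354))])
E
```

```text
tail top [ 26.4 -19.7] [26.4 20.1] bot [ 26.2 -20.6] [26.2 20.2]
block edge [12.4 -9.7] [12.4 10.2]
sock [0.669 0.157 0.026] pocket [array([0.601, 0.16 ]), array([0.617, 0.202]), array([0.692, 0.173]), array([0.676, 0.13 ])]
```

Request:
move_arm([
  {"x": 0.0435, "y": 0, "z": 0.04, "wx": 0, "wy": 0, "wz": 0, "hand": 0.1},
  {"x": 0.0435, "y": 0, "z": 0.09, "wx": 0, "wy": 0, "wz": 0, "hand": 0.1},
  {"x": 0.0435, "y": 0, "z": 0.12, "wx": 0, "wy": 0, "wz": 0, "hand": 0.1},
  {"x": 0.0435, "y": 0, "z": 0.14, "wx": 0, "wy": 0, "wz": 0, "hand": 0.1},
  {"x": 0.0435, "y": 0, "z": 0.145, "wx": 0, "wy": 0, "wz": 0, "hand": 0.1},
  {"x": 0.0435, "y": 0, "z": 0.145, "wx": 0, "wy": 0, "wz": 0, "hand": 0.1},
])

```text
time: 10.15
tool_pos: [0.6366, 0.1707, 0.0554]
tool_rot: [3.141, 0.001, 2.773]
contact_force: [0.4, 0.8, -0.2]
opening: 0.0218
```

```bash
python3 - <<'E'
from h import *
go(.6353,.1706,.0395,158.9)
E
```

```text
at [0.637 0.171 0.055] rot [180.    0.  158.9] t 10.15 open 0.0218
x 0.001 y -0.001 z 0.016 wz 0.0
```

Request:
move_arm([
  {"x": 0.001, "y": 0, "z": 0.005, "wx": 0, "wy": 0, "wz": 0, "hand": 0.1},
  {"x": 0.001, "y": 0, "z": 0.01, "wx": 0, "wy": 0, "wz": 0, "hand": 0.1},
  {"x": 0.001, "y": 0, "z": 0.014, "wx": 0, "wy": 0, "wz": 0, "hand": 0.1},
  {"x": 0.001, "y": 0, "z": 0.016, "wx": 0, "wy": 0, "wz": 0, "hand": 0.1},
  {"x": 0.001, "y": 0, "z": 0.016, "wx": 0, "wy": 0, "wz": 0, "hand": 0.1},
])

```text
time: 10.78
tool_pos: [0.6356, 0.1714, 0.0397]
tool_rot: [-3.141, 0.0, 2.774]
contact_force: [-2.9, -0.5, 5.8]
opening: 0.022
```

Request:
move_arm([
  {"x": 0, "y": 0, "z": 0, "wx": 0, "wy": 0, "wz": 0, "hand": 0.45},
  {"x": 0, "y": 0, "z": 0, "wx": 0, "wy": 0, "wz": 0, "hand": 0.45},
  {"x": 0, "y": 0, "z": -0.03, "wx": 0, "wy": 0, "wz": 0, "hand": 0.45},
  {"x": 0, "y": 0, "z": -0.08, "wx": 0, "wy": 0, "wz": 0, "hand": 0.45},
  {"x": -0.02, "y": 0, "z": -0.12, "wx": 0, "wy": 0, "wz": 0, "hand": 0.45},
  {"x": -0.045, "y": 0, "z": -0.16, "wx": 0, "wy": 0, "wz": 0, "hand": 0.45},
  {"x": -0.045, "y": 0, "z": -0.16, "wx": 0, "wy": 0, "wz": 0, "hand": 0.45},
  {"x": -0.045, "y": 0, "z": -0.16, "wx": 0, "wy": 0, "wz": 0, "hand": 0.45},
])

```text
time: 11.78
tool_pos: [0.677, 0.1552, 0.1975]
tool_rot: [-3.141, -0.002, 2.774]
contact_force: [-0.1, 0.1, -1.0]
opening: 0.0415
```

```bash
python3 - <<'E'
from h import *
im,p=snap('wrist','w6.png')
print(p['R'],p['t'])
import pickle;pickle.dump(p,open('p6.pkl','wb'))
go(.388,.229,.2,158.9)
cv2.imwrite('pics/w6c.png',cv2.resize(im[80:210,190:330],None,fx=4.5,fy=4.5,interpolation=cv2.INTER_CUBIC))
E
```

```text
[[ 0.36   0.933 -0.001]
 [ 0.889 -0.342  0.304]
 [ 0.284 -0.11  -0.953]] [-0.388 -0.577  0.189]
at [0.677 0.155 0.197] rot [-179.9   -0.2  158.9] t 11.82 open 0.0412
x 0.296 y -0.035 z -0.003 wz 0.0
```

View pics/w6c.png

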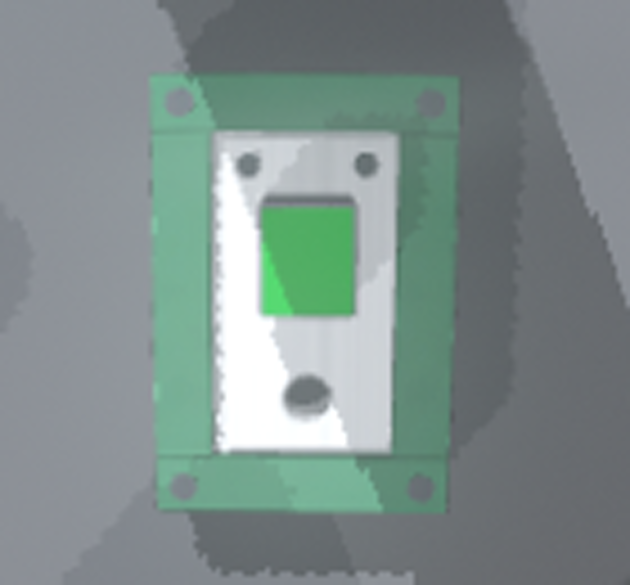

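Green holder is seated in the pocket, eye at crop (306,397).

```bash
python3 - <<'E'
from h import *
import pickle;p=pickle.load(open('p6.pkl','rb'))
c=lambda u,v:(190+(u+.5)/4.5-.5,80+(v+.5)/4.5-.5)
print('eye',cast(p,c(306.5,397.5),.034,True),'tag',cast(p,c(308,262),.060,True),'plate',[cast(p,c(*q),.034,True)[:2] for q in((214,133),(398,133),(391,450),(218,450))],'rim',[cast(p,c(*q),.033,True)[:2] for q in((150,77),(458,77),(446,512),(157,510))])
E
```

```text
eye [0.67  0.158 0.034] tag [0.636 0.172 0.06 ] plate [array([0.601, 0.161]), array([0.617, 0.202]), array([0.69 , 0.173]), array([0.675, 0.133])] rim [array([0.583, 0.152]), array([0.609, 0.22 ]), array([0.711, 0.18 ]), array([0.684, 0.112])]
```

Request:
move_arm([
  {"x": 0.05, "y": -0.005, "z": 0, "wx": 0, "wy": 0, "wz": 0, "hand": 0.4},
  {"x": 0.1, "y": -0.01, "z": 0, "wx": 0, "wy": 0, "wz": 0, "hand": 0.4},
  {"x": 0.15, "y": -0.015, "z": 0, "wx": 0, "wy": 0, "wz": 0, "hand": 0.4},
  {"x": 0.2, "y": -0.02, "z": 0, "wx": 0, "wy": 0, "wz": 0, "hand": 0.4},
  {"x": 0.25, "y": -0.03, "z": 0, "wx": 0, "wy": 0, "wz": 0, "hand": 0.4},
  {"x": 0.296, "y": -0.035, "z": 0, "wx": 0, "wy": 0, "wz": 0, "hand": 0.4},
  {"x": 0.296, "y": -0.035, "z": 0, "wx": 0, "wy": 0, "wz": 0, "hand": 0.4},
  {"x": 0.296, "y": -0.035, "z": 0, "wx": 0, "wy": 0, "wz": 0, "hand": 0.4},
])

```text
time: 12.82
tool_pos: [0.3889, 0.229, 0.1983]
tool_rot: [-3.141, 0.0, 2.775]
contact_force: [0.2, 0.3, 1.1]
opening: 0.0369
```

```bash
python3 - <<'E'
from h import *
im,p=snap('wrist','w7.png')
blobs(im,p,'yel',.066,20);blobs(im,p,'blue',.036)
go(.388,.229,.042,158.9)
cv2.imwrite('pics/w7c.png',cv2.resize(im[100:240,190:330],None,fx=4.2,fy=4.2,interpolation=cv2.INTER_CUBIC))
E
```

```text
yel px [299. 319.] ctr mm [577.6 197.6] size [360.  22.] yaw 69.1
yel px [322. 283.] ctr mm [534.6 255.6] size [14. 68.] yaw 164.6
yel px [193. 282.] ctr mm [479.5 112.3] size [13. 68.] yaw 152.4
yel px [ 76. 256.] ctr mm [398.  -29.6] size [30. 16.] yaw 39.4
yel px [396. 223.] ctr mm [493.5 361.3] size [57. 35.] yaw 33.6
yel px [261. 176.] ctr mm [384.8 235.2] size [17. 21.] yaw 178.7
yel px [138. 168.] ctr mm [330.1 109. ] size [33. 64.] yaw 102.3
blue px [503. 371.] ctr mm [1129.5  642.3] size [254.  80.] yaw 14.6
blue px [261. 171.] ctr mm [387.2 234. ] size [57. 45.] yaw 22.8
at [0.389 0.229 0.198] rot [-180.     0.   158.9] t 12.88 open 0.0371
x 0.001 y -0.000 z 0.156 wz 0.0
```

View pics/w7c.png

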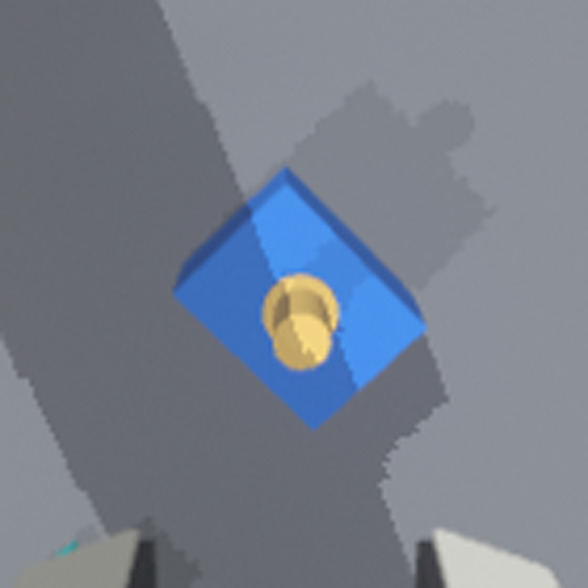

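```bash
python3 - <<'E'
from h import *
p=viewer.camera_params('wrist')
c=lambda u,v:(190+(u+.5)/4.2-.5,100+(v+.5)/4.2-.5)
X=cast(p,c(302,341),.066,True);Y=cast(p,c(301,313),.039,True);print(X,Y)
Z=(X+Y)/2;go(Z[0],Z[1],.043,158.9)
E
```

```text
[0.39  0.233 0.066] [0.39  0.233 0.039]
at [0.389 0.229 0.198] rot [-180.     0.   158.9] t 12.88 open 0.0371
x 0.001 y 0.004 z 0.155 wz 0.0
```

Pin top at crop (302,341) and flange at (301,313) both give (0.390,0.233), so the pin stands upright.

Request:
move_arm([
  {"x": 0.001, "y": 0.004, "z": 0.04, "wx": 0, "wy": 0, "wz": 0, "hand": 0.4},
  {"x": 0.001, "y": 0.004, "z": 0.08, "wx": 0, "wy": 0, "wz": 0, "hand": 0.4},
  {"x": 0.001, "y": 0.004, "z": 0.12, "wx": 0, "wy": 0, "wz": 0, "hand": 0.4},
  {"x": 0.001, "y": 0.004, "z": 0.154, "wx": 0, "wy": 0, "wz": 0, "hand": 0.4},
  {"x": 0.001, "y": 0.004, "z": 0.155, "wx": 0, "wy": 0, "wz": 0, "hand": 0.4},
  {"x": 0.001, "y": 0.004, "z": 0.155, "wx": 0, "wy": 0, "wz": 0, "hand": 0.0},
  {"x": 0.001, "y": 0.004, "z": 0.155, "wx": 0, "wy": 0, "wz": 0, "hand": 0.0},
  {"x": 0.001, "y": 0.004, "z": 0.155, "wx": 0, "wy": 0, "wz": 0, "hand": 0.0},
], grip_force=30)

```text
time: 13.88
tool_pos: [0.3901, 0.2333, 0.0448]
tool_rot: [3.14, 0.002, 2.774]
contact_force: [-0.2, -0.6, 3.2]
opening: 0.0132
```

Request:
move_arm([
  {"x": 0, "y": 0, "z": 0, "wx": 0, "wy": 0, "wz": 0, "hand": 0.0},
  {"x": 0, "y": 0, "z": 0, "wx": 0, "wy": 0, "wz": 0, "hand": 0.0},
  {"x": 0, "y": 0, "z": -0.02, "wx": 0, "wy": 0, "wz": 0, "hand": 0.0},
  {"x": 0, "y": 0, "z": -0.05, "wx": 0, "wy": 0, "wz": 0, "hand": 0.0},
  {"x": 0, "y": 0, "z": -0.09, "wx": 0, "wy": 0, "wz": 0, "hand": 0.0},
  {"x": 0, "y": 0, "z": -0.12, "wx": 0, "wy": 0, "wz": 0, "hand": 0.0},
  {"x": 0, "y": 0, "z": -0.12, "wx": 0, "wy": 0, "wz": 0, "hand": 0.0},
])

```text
time: 14.75
tool_pos: [0.3905, 0.2335, 0.1658]
tool_rot: [3.138, 0.004, 2.774]
contact_force: [0.6, 0.2, -0.6]
opening: 0.0129
```

```bash
python3 - <<'E'
from h import *
im,p=snap('wrist','w8.png')
s=monitor.observe();print(s['opening'])
go(.6703,.158,.14,158.9)
cv2.imwrite('pics/w8c.png',cv2.resize(im[160:300,190:330],None,fx=4.2,fy=4.2,interpolation=cv2.INTER_CUBIC))
E
```

```text
0.012943512743620723
at [0.39  0.233 0.164] rot [179.9   0.1 158.9] t 14.8 open 0.0129
x -0.289 y 0.031 z 0.024 wz 0.0
```

View pics/w8c.png

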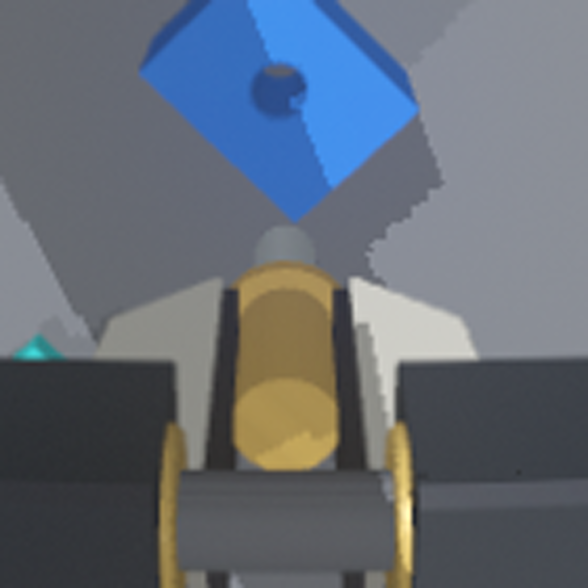

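```bash
python3 - <<'E'
from h import *
p=viewer.camera_params('wrist');s=monitor.observe();tp=s['tool_pos'];t=s['tool_rot'][2]
c=lambda u,v:(190+(u+.5)/4.2-.5,160+(v+.5)/4.2-.5)
for u,v,dz in((286,424,.0215),(284,262,-.0055),(285,226,-.036)):
    d=cast(p,c(u,v),tp[2]+dz,True)-tp;print(np.round(1000*np.array([d[0]*np.cos(t)+d[1]*np.sin(t),d[0]*np.sin(t)-d[1]*np.cos(t)]),1))
E
```

```text
[1.1 0.2]
[11.7 -0.1]
[4.8 0.1]
```

Request:
move_arm([
  {"x": -0.05, "y": 0.005, "z": 0, "wx": 0, "wy": 0, "wz": 0, "hand": 0.0},
  {"x": -0.1, "y": 0.01, "z": 0, "wx": 0, "wy": 0, "wz": 0, "hand": 0.0},
  {"x": -0.15, "y": 0.015, "z": 0, "wx": 0, "wy": 0, "wz": 0, "hand": 0.0},
  {"x": -0.2, "y": 0.02, "z": 0, "wx": 0, "wy": 0, "wz": 0, "hand": 0.0},
  {"x": -0.25, "y": 0.025, "z": 0, "wx": 0, "wy": 0, "wz": 0, "hand": 0.0},
  {"x": -0.29, "y": 0.031, "z": 0, "wx": 0, "wy": 0, "wz": 0, "hand": 0.0},
  {"x": -0.29, "y": 0.031, "z": 0.024, "wx": 0, "wy": 0, "wz": 0, "hand": 0.0},
  {"x": -0.29, "y": 0.031, "z": 0.024, "wx": 0, "wy": 0, "wz": 0, "hand": 0.0},
])

```text
time: 15.8
tool_pos: [0.669, 0.1572, 0.135]
tool_rot: [-3.138, -0.007, 2.773]
contact_force: [-1.1, 0.5, 0.1]
opening: 0.0129
```

Request:
move_arm([
  {"x": 0, "y": 0, "z": 0.03, "wx": 0, "wy": 0, "wz": 0, "hand": 0.0},
  {"x": 0, "y": 0, "z": 0.055, "wx": 0, "wy": 0, "wz": 0, "hand": 0.0},
  {"x": 0, "y": 0, "z": 0.058, "wx": 0, "wy": 0, "wz": 0, "hand": 0.0},
  {"x": 0, "y": 0, "z": 0.058, "wx": 0, "wy": 0, "wz": 0, "hand": 0.0},
])

```text
time: 16.3
tool_pos: [0.6713, 0.158, 0.0826]
tool_rot: [3.141, 0.001, 2.774]
contact_force: [0.5, 0.1, -0.4]
opening: 0.0133
```

```bash
python3 - <<'E'
from h import *
go(.6703+.0011,.158-.0004,.0425,158.9)
im,p=snap('wrist','w9.png')
cv2.imwrite('pics/w9c.png',cv2.resize(im[140:300,180:340],None,fx=3.7,fy=3.7,interpolation=cv2.INTER_CUBIC))
E
```

```text
at [0.671 0.158 0.083] rot [180.   0. 159.] t 16.3 open 0.0133
x -0.000 y -0.000 z 0.040 wz 0.1
```

Request:
move_arm([
  {"x": 0, "y": 0, "z": 0.004, "wx": 0, "wy": 0, "wz": 0, "hand": 0.0},
  {"x": 0, "y": 0, "z": 0.008, "wx": 0, "wy": 0, "wz": 0, "hand": 0.0},
  {"x": 0, "y": 0, "z": 0.011, "wx": 0, "wy": 0, "wz": 0, "hand": 0.0},
  {"x": 0, "y": 0, "z": 0.014, "wx": 0, "wy": 0, "wz": 0, "hand": 0.0},
  {"x": 0, "y": 0, "z": 0.017, "wx": 0, "wy": 0, "wz": 0, "hand": 0.0},
  {"x": 0, "y": 0, "z": 0.017, "wx": 0, "wy": 0, "wz": 0, "hand": 0.0},
])

```text
time: 17.1
tool_pos: [0.6709, 0.1577, 0.0643]
tool_rot: [-3.141, -0.001, 2.774]
contact_force: [-0.4, 1.0, -0.4]
opening: 0.013
```

No force with the tip about 8 mm below the plate's top face, so it is in the eye.

Request:
move_arm([
  {"x": 0, "y": 0, "z": 0.005, "wx": 0, "wy": 0, "wz": 0, "hand": 0.0},
  {"x": 0, "y": 0, "z": 0.01, "wx": 0, "wy": 0, "wz": 0, "hand": 0.0},
  {"x": 0, "y": 0, "z": 0.015, "wx": 0, "wy": 0, "wz": 0, "hand": 0.0},
  {"x": 0, "y": 0, "z": 0.019, "wx": 0, "wy": 0, "wz": 0, "hand": 0.0},
  {"x": 0, "y": 0, "z": 0.022, "wx": 0, "wy": 0, "wz": 0, "hand": 0.0},
  {"x": 0, "y": 0, "z": 0.023, "wx": 0, "wy": 0, "wz": 0, "hand": 0.0},
  {"x": 0, "y": 0, "z": 0.023, "wx": 0, "wy": 0, "wz": 0, "hand": 0.0},
])

```text
time: 17.98
tool_pos: [0.6711, 0.1577, 0.0428]
tool_rot: [-3.142, 0.0, 2.774]
contact_force: [-1.6, -0.1, 5.2]
opening: 0.0127
```

Request:
move_arm([
  {"x": 0, "y": 0, "z": 0, "wx": 0, "wy": 0, "wz": 0, "hand": 0.4},
  {"x": 0, "y": 0, "z": 0, "wx": 0, "wy": 0, "wz": 0, "hand": 0.4},
  {"x": 0, "y": 0, "z": -0.02, "wx": 0, "wy": 0, "wz": 0, "hand": 0.4},
  {"x": 0, "y": 0, "z": -0.06, "wx": 0, "wy": 0, "wz": 0, "hand": 0.4},
  {"x": 0, "y": 0, "z": -0.11, "wx": 0, "wy": 0, "wz": 0, "hand": 0.4},
  {"x": 0, "y": 0, "z": -0.157, "wx": 0, "wy": 0, "wz": 0, "hand": 0.4},
  {"x": 0, "y": 0, "z": -0.157, "wx": 0, "wy": 0, "wz": 0, "hand": 0.4},
  {"x": 0, "y": 0, "z": -0.157, "wx": 0, "wy": 0, "wz": 0, "hand": 0.4},
])

```text
time: 18.98
tool_pos: [0.6709, 0.1577, 0.1992]
tool_rot: [3.142, 0.0, 2.774]
contact_force: [0.3, 0.2, -1.1]
opening: 0.0368
```

```bash
python3 - <<'E'
from h import *
im,p=snap('wrist','w10.png');a,_=snap('scene','scene10.png')
import pickle;pickle.dump(p,open('p10.pkl','wb'))
c=cv2.resize(im[80:220,190:330],None,fx=3.4,fy=3.4,interpolation=cv2.INTER_CUBIC); d=cv2.resize(a[130:300,100:420],None,fx=1.0,fy=1.0)
e=cv2.resize(a[205:270,170:220],None,fx=4,fy=4)
o=np.zeros((600,800,3),np.uint8); o[:c.shape[0],:c.shape[1]]=c; o[430:,480:]=d; o[:260,500:700]=e
cv2.imwrite('pics/w10c.png',o);print(monitor.observe()['tool_pos'],monitor.observe()['time'])
E
```

```text
[0.67  0.158 0.197] 19.075
```

View pics/w10c.png

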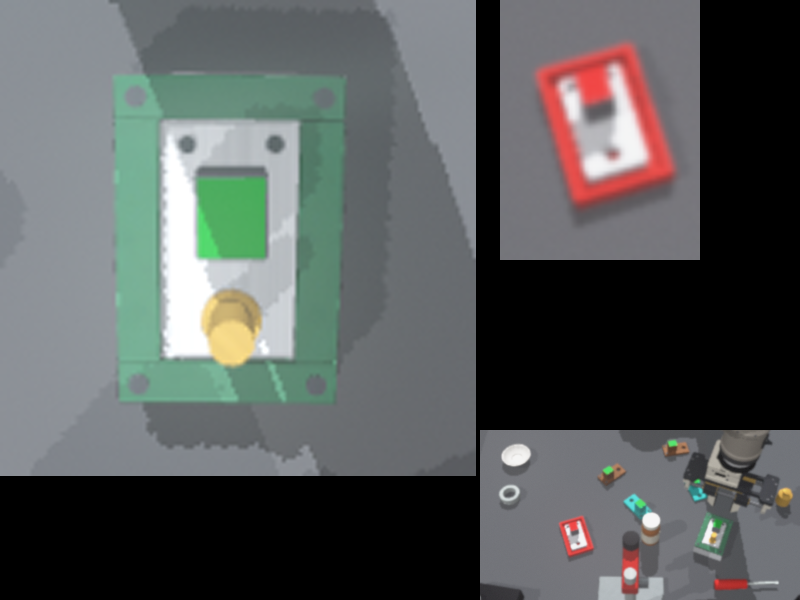

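The pin's flange rests on the plate (231,322) with its top at (231,343). Casting both points, at heights 0.037 and 0.064, checks that it is upright and home.

```bash
python3 - <<'E'
from h import *
import pickle;p=pickle.load(open('p10.pkl','rb'))
c=lambda u,v:(190+(u+.5)/3.4-.5,80+(v+.5)/3.4-.5)
print(cast(p,c(231,320),.037,True),cast(p,c(231.5,342),.064,True))
print(robot.hand_in())
E
```

```text
[0.67  0.158 0.037] [0.67  0.158 0.064]
the job is handed in; nothing more can be done
None
```

The job is done and handed in at about 19 s on the robot's clock. I got no verdict back, so the results below are from my own checks.

- **Red holder:** It lies inside the red reject tray; the top and scene views show it within the walls. I set it down with the block within about 1–2 mm of the planned spot, but did not measure its final position exactly.
- **Green holder:** It is seated in the fixture pocket. Its eye measured at (0.670, 0.158) m, about 1 mm from the socket position worked out from the pocket outline. A single direct look at the socket gave (0.669, 0.157) m, which agrees within the 2 mm calibration.
- **Locking pin:** It met no force entering the eye, then stopped at the expected home height with about 5 N. After release, its flange and top both measured at (0.670, 0.158) m, so it is upright and home.
- **Other things:** The scene view shows the bystanders and look-alikes where they were; I judged this by eye, not by measurement. The gripper was clear, about 0.2 m up, at hand-in.

The first move call was refused because I left out some of the required keys; nothing moved. No check failed.

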